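# Light the portable gas cooker with its spring-return start knob

## Task

Please light the portable gas cooker. First move its cartridge lever all the way to the locked end of its slot, towards the front edge; then press the black knob in to free its safety catch (never force it) and turn it anticlockwise to run and on against the spring to the start stop, hold it at the stop for a good two seconds so that the flame safety device catches, and let go so that it springs back to run. Leave the lever locked and the knob at run, and do not push the mug, the salt shaker or the spoon about.

Things in the scene. Friction and masses are not known exactly. Their poses are not given: they have to be found in the camera images.
- panel (a point): centre, on the surface, of the sloping front panel of the cooker: a fixed grey metal box 280 mm deep, 340 wide, 75 high; burner and pan support (to 105 mm) at the left of its top, cartridge cover at the right. Axes are the cooker's: x level from front to back, y to its left, z up. The panel is 86 mm up the slope and rises 13 degrees to the back: outward normal (-0.225, 0, 0.974)
- knob_grip (a point): on the axis of the black knob, in its bar grip (60 mm long, 13 wide), 13 mm under the bar's top, 36 mm out of the panel when not pressed. z: the axis, out of the sloping panel; x: along the bar to its white-lined end. A 58 mm round skirt lies 22 mm below this point. Closed, the white line points uphill; ticks on the panel: broad = closed, thin = run, double = start. Top 49 mm out of the panel
- knob (a joint): how far the knob is pressed in along its axis, m: 0 out, 0.007 fully in; spring 3.5 N at first, 7 N fully in. At closed a safety catch holds it to within 0.2 rad; forcing it past would break it. Pressed in 6 mm or more it turns past the catch freely; once turned by more than 1.0 rad it comes out by itself and needs no more pressing
- tap (a joint): turn of the gas tap by the knob, rad, anticlockwise as seen from in front (positive about the knob's z): 0 closed, 1.55 run (a firm stop of the tap). Stays where it is left (friction 0.06 N m). The knob's whole turn is tap + starter, 2.27 rad from closed to start: usually two grasps
- starter (a joint): sprung turn of the knob beyond run, same direction, rad: 0 at rest, 0.72 at the start stop. Takes 0.13 N m to begin, 0.25 N m at the stop; springs back to 0 when let go
- lock_lever (a joint): cartridge lever angle, rad: 0 released (far end of the slot, uphill), 0.8 locked (near end, towards the front edge). Stiff: about 4.5 N at the cap; stays where it is left. It starts at or near released
- lever_cap (a point): middle of the cartridge lever's black ribbed cap: 22 mm wide (y, along the cooker's width), 13 thick (x), 34 long (z, along the lever, away from its pivot); 13 mm below its top end. The pivot lies 68 mm from here along -z, under the panel, its axis along y. Locking swings the cap to the front and down, 0.8 rad in all. 130 mm left of the knob
- mug_mid (a point): beige coffee mug, 82 mm across, 94 mm high, handle at the side, standing in front of the cooker; half-way up its axis. Leave it
- salt_mid (a point): salt shaker with a grey cap, 44 mm across, 90 mm high, standing by the right side of the cooker; half-way up. Leave it
- spoon_mid (a point): steel tablespoon, 199 x 41 x 16 mm, lying in front of the cooker; its middle. Leave it

How it is judged:
By the outcome, as a careful person would: the job done as asked, in the order asked, and still so for the second after the job is handed in, with the robot touching nothing.
It also fails if it takes over 62 s, if anything falls off the work surface, if the arm or the gripper's body presses on something with over 40 N, if the wrist force passes 120 N, or if a joint passes its speed limit or range.

## Robot

A 6-joint arm with a two-finger parallel gripper is mounted at the origin on a cart in front of the work surface, level with it; the furniture and walls round the work are solid. World frame = base frame: x ahead of the robot, y to its left, z up, the work surface at z = 0. Lengths are in m, angles in degrees, forces in N, time in s.
With the tool pointing down it reaches from about 0.375 to 0.9 m from the base axis. Payload 3.1 kg.
Tool frame: the origin (TCP) lies at the very end of the fingers, on their centre line; the grasp point (between the pads) lies 19 mm behind it; z points along the fingers, y is the line along which they close (so a half turn about z gives the same grasp; the last joint's range is limited). The gripper opens to 87 mm and grips with 3 to 60 N. Pads are 19 mm wide; open, the fingers measure 117 mm over their backs; the gripper's body (75 mm by 190 mm) begins 51 mm behind the grasp point.
Start: joints at [-10.227, 30.224, 82.088, -0, 67.689, -10.227], TCP at [0.625, 0, 0.223] pointing down, gripper open.
Joint ranges: [-176.69, 176.69], [-43.24, 126.21], [12.49, 139.97], [-82, 262], [0, 151.66], [-163.58, 163.58]. Speed limits (degrees/s): [159.86, 159.86, 180, 180, 180, 180].

## Interface

Orientations are given as a 3x3 rotation matrix whose columns are the frame's x, y, z axes.
In Python, from rig import * gives the robot as it stands.
- The arm moves only by the tool jog_arm, never from a script. Its arguments are lists of equal length, an entry for each row: "delta_pos": the shift along the world's x, y, z in cm, a list of three; "turn": the turn about the world's z in degrees; "grip": the closure, from 0 (fully open) to 1 (shut). In form: {"delta_pos": [[x, y, z], ...], "turn": [turn, ...], "grip": [grip, ...]}. A call has 1 to 12 rows; each row is the pose to reach, as a shift and turn from the pose commanded when the call began; what a row does not reach only later rows make up. A row lasts 1/8 s, in which the tool goes at most 62.5 mm and 10.7 degrees, less where a joint would pass 70% of its speed; a pose out of reach is approached as far as the arm can. A call with a gripper value outside its range is refused whole. The fingers move at their own pace and stop on an object; the grip force is fixed at half the most. Time passes only in rows, so rows that repeat a pose let the fingers close. It gives the time, the measured TCP pose, the force, the opening and the grip force at its end, in the units of the state.
- read_state(): the state, without advancing time (a new reading comes with each control period).
- capture(name): name is "scene" or "side" or "wrist"; returns a dict with "color" (480x640x3 uint8, blue, green, red), "fovy" (degrees; the focal length in pixels is half the picture's height over the tangent of half this angle, whatever the lens; pixels are square), "cx", "cy" (the principal point, pixels), "camera_from_world" (4x4, takes a point from world to camera coordinates). Camera axes: x right, y up, looking along -z (the intrinsics and any distortion apply to the point x, -y, -z); pixel columns grow to the right and rows downward; lengths in m; the calibration is good to about 2 mm. A picture is of the moment at which its call begins. There is no depth.
- hand_in(): hands the job in; it is judged then, once.
The state is a dict: "time_s": time; "joint_positions": joint angles; "qvel": joint speeds; "tau": joint torques, N m; "position": TCP position; "tcp_rot": TCP orientation; "force": force on the tool from outside, world axes, zero at the start; "moment": the same for the moment, N m; "opening": opening from 0.0 (shut) to 1.0 (fully open); "grasp_force": force on a finger pad.
Only numpy, scipy, OpenCV 4.12 (cv2) and the standard library are available. Lean on these libraries where they do the work, as an engineer would, in place of code of your own. Each camera call takes 0.05 s, during which the arm holds its last target. There are 200 camera calls.

## Working session

There is one attempt and no reset: what is moved stays moved. The work goes in short steps, Python scripts to look and compute and a tool call to move; the robot and the scene stay as the last step left them, time stands still between calls to the robot, and variables do not carry over. Pictures are saved under pics/ and viewed, at most 10 in all, crops included, and the job is handed in when it is done.

Besides the shell and the picture viewer there is one more tool, called after "Request:" as name(argument=value, ...), one argument or row to a line, values as JSON. jog_arm: Moves the arm, as the interface text tells. Its arguments: {"type":"object","properties":{"delta_pos":{"type":"array"},"turn":{"type":"array"},"grip":{"type":"array"}},"required":["delta_pos","turn","grip"]}

```bash
ls; mkdir -p pics
cat > h.py <<'E'
from rig import *
import numpy as np, cv2
def cam(c):
    f=c["color"].shape[0]/2/np.tan(np.radians(c["fovy"]/2)); return f
def save(n,fn):
    c=capture(n); cv2.imwrite('pics/'+fn+'.png',c["color"]); 
    np.savez('pics/'+fn+'.npz',T=c["camera_from_world"],f=cam(c),cx=c["cx"],cy=c["cy"]); print(n,[k for k in c if k!="color"],cam(c),c["cx"],c["cy"])
def load(fn): return np.load('pics/'+fn+'.npz')
def ray(fn,u,v):
    d=load(fn); T=d['T']; r=np.array([(u-d['cx'])/d['f'],-(v-d['cy'])/d['f'],-1.]); R=T[:3,:3]
    o=-R.T@T[:3,3]; r=R.T@r; return o,r/np.linalg.norm(r)
def tri(*obs):
    A=np.zeros((3,3));b=np.zeros(3)
    L=[ray(*o) for o in obs]
    for o,r in L:
        P=np.eye(3)-np.outer(r,r);A+=P;b+=P@o
    p=np.linalg.solve(A,b); return p,[np.linalg.norm((np.eye(3)-np.outer(r,r))@(p-o))*1000 for o,r in L]
def proj(fn,p):
    d=load(fn); q=d['T'][:3,:3]@np.asarray(p)+d['T'][:3,3]; return d['cx']+d['f']*q[0]/-q[2], d['cy']-d['f']*q[1]/-q[2]
E
python3 - <<'E'
from h import *
for n in("scene","side","wrist"): save(n,n+"0")
c=capture("scene"); print({k:v for k,v in c.items() if k!="color"})
s=read_state(); print(s["position"],s["tcp_rot"],s["time_s"],s["opening"])
E
```

```text
pics
scene ['fovy', 'cx', 'cy', 'camera_from_world'] 573.7945526229963 328.84212456119343 241.21942479717734
side ['fovy', 'cx', 'cy', 'camera_from_world'] 482.8256534870392 325.37832202959584 239.59739571853805
wrist ['fovy', 'cx', 'cy', 'camera_from_world'] 402.53416292635376 317.79124130311374 233.6011480964746
{'fovy': 45.396012385804156, 'cx': 328.84212456119343, 'cy': 241.21942479717734, 'camera_from_world': array([[ 0.66540121, -0.74643324, -0.00886825, -0.39788502],
       [ 0.55258495,  0.48454004,  0.67813776, -0.34989978],
       [-0.50188755, -0.45613415,  0.73488131, -0.77447402],
       [ 0.        ,  0.        ,  0.        ,  1.        ]])}
[6.24552992e-01 1.23106244e-04 2.21932610e-01] [[-1.74286880e-05  9.99999115e-01 -1.33035385e-03]
 [ 9.99999975e-01  1.77228156e-05  2.21078273e-04]
 [ 2.21101655e-04 -1.33034997e-03 -9.99999091e-01]] 0.2 1.0010231490919708
```

View pics/scene0.png

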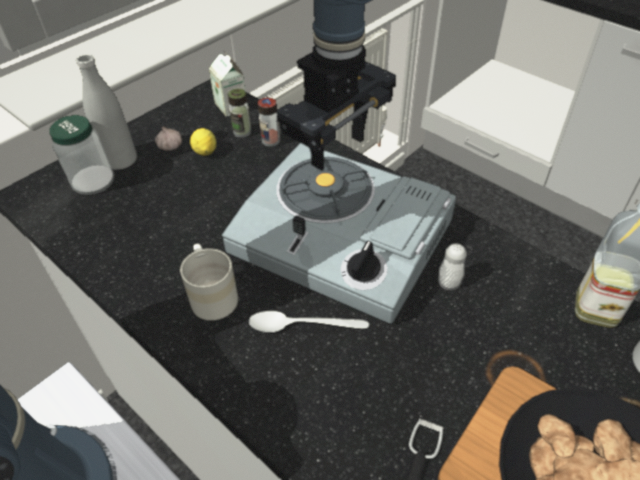

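View pics/side0.png

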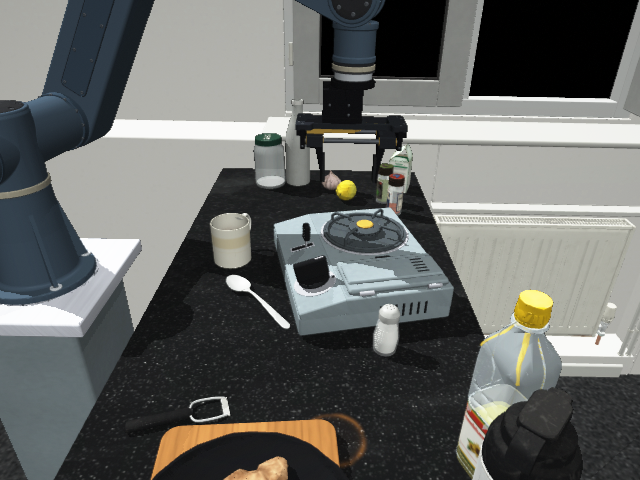

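View pics/wrist0.png

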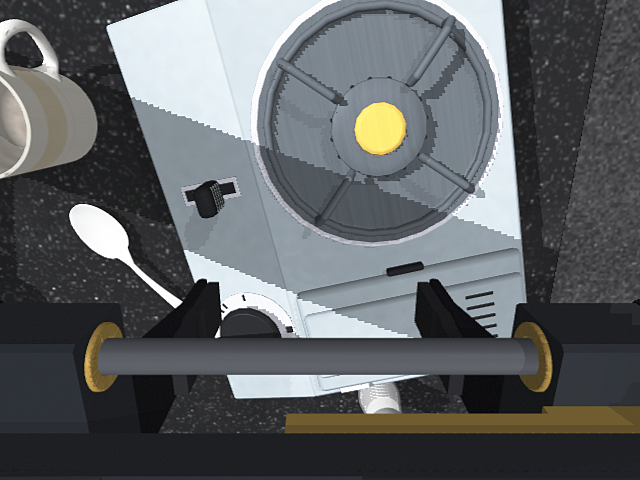

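Scene: lever cap about (299,225), knob bar about (368,255), front‑right corner (392,315). Side: lever cap (306,231), knob (311,272). Wrist: cap top about (207,200), and the front edge runs from (107,27) to (237,397).

Run:
```python
from h import *
np.set_printoptions(precision=4,suppress=True)
print('cap',tri(('scene0',299,222),('side0',306,228),('wrist0',207,192)))
print('knob',tri(('scene0',367,262),('side0',311,272),('wrist0',252,328)))
def plane(fn,u,v,z):
    o,r=ray(fn,u,v); return o+r*(z-o[2])/r[2]
a=plane('wrist0',107,27,.056);b=plane('wrist0',237,397,.056)
print(a,b,np.linalg.norm(a-b),np.degrees(np.arctan2(-(a-b)[0],(a-b)[1])))
print(plane('scene0',392,317,0),plane('scene0',226,250,0),plane('side0',298,329,0))
print(plane('wrist0',207,2,.075),plane('wrist0',322,390,.075))
T=load('wrist0')['T'];print(-T[:3,:3].T@T[:3,3],T[:3,:3])
# mug,spoon
print('mug',tri(('scene0',208,270),('side0',231,225)))
for n,p in dict(scene=(320,170,480,310),side=(265,200,385,305)).items():
    im=cv2.imread(f'pics/{n}0.png')
    x0,y0,x1,y1=(215,190,415,320) if n=='scene' else (260,200,380,310)
    cv2.imwrite(f'pics/{n}0c.png',cv2.resize(im[y0:y1,x0:x1],None,fx=4 if n=='scene' else 5,fy=4 if n=='scene' else 5,interpolation=cv2.INTER_CUBIC))
```

```text
cap (array([0.5461, 0.0238, 0.1043]), [np.float64(2.368540582942348), np.float64(1.1909842212834085), np.float64(2.075098440824584)])
knob (array([ 0.5657, -0.1042,  0.0796]), [np.float64(7.715107897015316), np.float64(5.874703293661486), np.float64(5.335999922210573)])
[0.4674 0.139  0.056 ] [ 0.5436 -0.1885  0.056 ] 0.3363002712747986 13.098331032545879
[ 0.5579 -0.1792  0.    ] [ 0.4734  0.1482 -0.    ] [ 0.54   -0.1621  0.    ]
[0.5473 0.1511 0.075 ] [ 0.6268 -0.165   0.075 ]
[0.624  0.0822 0.3845] [[ 1.     -0.0004 -0.0033]
 [-0.0006  0.9544 -0.2986]
 [ 0.0033  0.2986  0.9544]]
mug (array([0.3847, 0.0745, 0.0814]), [np.float64(1.2390086874238668), np.float64(1.2390086874239201)])
```

Request:
jog_arm(
  delta_pos=[
    [-2,-1,0],
    [-4,-2,0],
    [-6,-3,0],
    [-8,-4,0],
    [-10,-5,0],
    [-12,-5,0],
    [-12,-5,0],
    [-12,-5,0],
    [-12,-5,0],
  ],
  turn=[-10,-20,-30,-40,-50,-60,-70,-76.5,-76.5],
  grip=[0,0,0,0,0,0,0,0,0],
)

```text
time_s: 1.32
position: [0.5048, -0.05, 0.2225]
tcp_rot: [[0.972, 0.235, -0.0], [0.235, -0.972, 0.0], [-0.0, -0.0, -1.0]]
force: [-0.6, 0.7, 0.1]
opening: 1.002
grasp_force: 0.0
```

Run:
```python
from h import *
save("wrist","wrist1")
s=read_state(); print(s["position"],s["tcp_rot"],s["time_s"],s["force"])
```

```text
wrist ['fovy', 'cx', 'cy', 'camera_from_world'] 402.53416292635376 317.79124130311374 233.6011480964746
[ 0.50489265 -0.0499558   0.22251315] [[ 9.71905009e-01  2.35373369e-01 -1.72233073e-04]
 [ 2.35373381e-01 -9.71905020e-01  5.31836083e-05]
 [-1.54876183e-04 -9.22284960e-05 -9.99999984e-01]] 1.375 [-0.02692653 -0.16949346 -0.25812469]
```

View pics/wrist1.png

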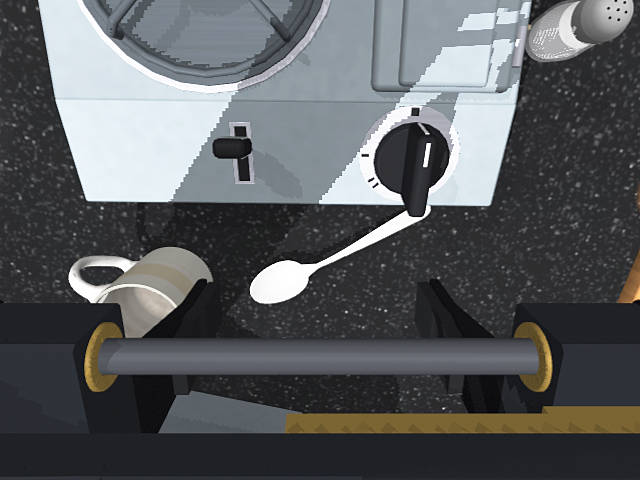

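View pics/scene0c.png

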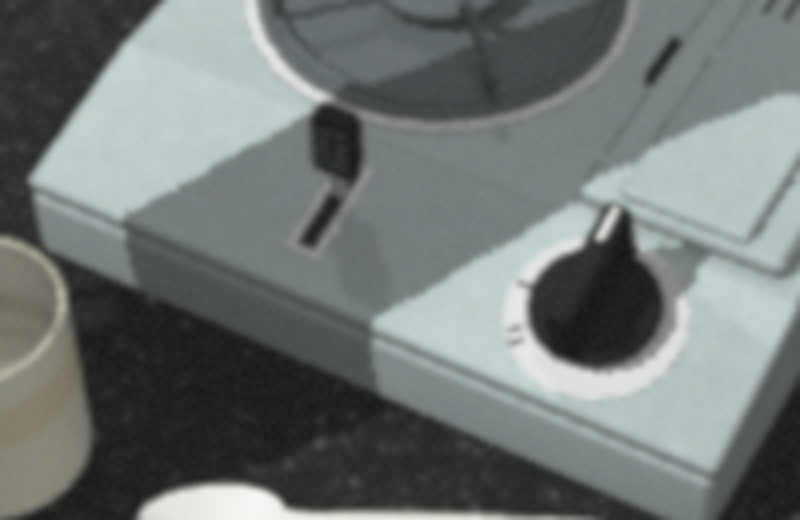

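```bash
cat > m.py <<'E'
from h import *
np.set_printoptions(precision=4,suppress=True)
def plane(fn,u,v,z):
    o,r=ray(fn,u,v); return o+r*(z-o[2])/r[2]
W='wrist1'
zf=.075-.086*np.sin(np.radians(13))
a=plane(W,85,201,zf);b=plane(W,491,206,zf)
c=plane(W,55,99,.075);d=plane(W,513,102,.075)
ang=lambda p:np.degrees(np.arctan2(-p[0],p[1]))
E
python3 - <<'E'
from m import *
print(a,b,np.linalg.norm(a-b),ang(a-b),c,d,np.linalg.norm(c-d),ang(c-d))
y=np.radians((ang(a-b)+ang(c-d))/2); R=np.array([[np.cos(y),-np.sin(y),0],[np.sin(y),np.cos(y),0],[0,0,1]])
m=(a+b+c+d)/4; print('yaw',np.degrees(y),'panel',m, 'crease-front level', (R.T@((c+d-a-b)/2)))
n=R@[-.225,0,.974]
def onpanel(u,v,h=0):
    o,r=ray(W,u,v); t=n@(m+h*n-o)/(n@r); return R.T@(o+r*t-m)
for nm,u,v in (('ringL',361,150),('ringR',460,150),('ringT',413,104),('closed',415,112),('run',365,155),('slotT',240,123),('slotB',244,184)): print(nm,onpanel(u,v))
print('bar end near',onpanel(415,215,.049),'line',onpanel(430,143,.049),onpanel(427,165,.049))
cap,e=tri(('scene0',299,222),('side0',306,228),('wrist0',207,192),('wrist1',232,147)); print('cap',cap,e,R.T@(cap-m))
print('mug',tri(('scene0',208,270),('side0',231,225)))
E
```

```text
[0.4657 0.1409 0.0557] [ 0.5413 -0.1911  0.0557] 0.34048813707047076 12.8261464684947 [0.5448 0.1572 0.075 ] [ 0.6213 -0.1692  0.075 ] 0.33521787942752146 13.193191637427423
yaw 13.009669052961062 panel [ 0.5433 -0.0156  0.0653] crease-front level [0.0818 0.0007 0.0193]
ringL [ 0.0049 -0.0582  0.0011]
ringR [ 0.0057 -0.1353  0.0013]
ringT [ 0.0393 -0.0942  0.0091]
closed [ 0.0337 -0.0965  0.0078]
run [ 0.001  -0.0616  0.0002]
slotT [0.0245 0.0342 0.0057]
slotB [-0.0239  0.0354 -0.0055]
bar end near [-0.0363 -0.0944  0.0419] line [ 0.015  -0.0971  0.0537] [ 0.0004 -0.0974  0.0504]
cap [0.5458 0.0224 0.1047] [np.float64(1.458621396522391), np.float64(1.6922284433674815), np.float64(3.101226260399228), np.float64(2.4175189522777156)] [0.011  0.0364 0.0394]
mug (array([0.3847, 0.0745, 0.0814]), [np.float64(1.2390086874238668), np.float64(1.2390086874239201)])
```

Wrist1: the lever is at the far end of its slot, (232,147), with the slot at rows 123–184. The knob ring is centred near (411,152), and the spoon lies clear in front. The box width fits (340 mm) and the yaw is 13.0°. Next I'll put the shut fingers behind the lever.

Request:
jog_arm(
  delta_pos=[
    [2.5,2.7,0],
    [5,5.4,0],
    [7,7.7,0],
    [7,7.7,-2],
    [7,7.7,-4],
    [7,7.7,-7],
    [7,7.7,-10],
    [7,7.7,-12],
    [7,7.7,-12.9],
    [7,7.7,-12.9],
  ],
  turn=[-0.6,-0.6,-0.6,-0.6,-0.6,-0.6,-0.6,-0.6,-0.6,-0.6],
  grip=[1,1,1,1,1,1,1,1,1,1],
)

```text
time_s: 2.62
position: [0.5748, 0.0271, 0.0931]
tcp_rot: [[0.975, 0.224, -0.001], [0.224, -0.975, 0.0], [-0.001, -0.0, -1.0]]
force: [0.5, 0.1, 0.6]
opening: 0.02
grasp_force: 0.0
```

Run:
```python
from h import *
a=[]
for n in("scene","side"):
    save(n,n+"2"); im=cv2.imread(f'pics/{n}2.png'); u,v=map(int,proj(n+'2',(.546,.02,.1))); a.append(cv2.resize(im[v-50:v+50,u-50:u+50],(400,400),interpolation=cv2.INTER_CUBIC))
cv2.imwrite('pics/p2.png',np.hstack(a)); s=read_state(); print(s["position"],s["force"],s["opening"])
```

```text
scene ['fovy', 'cx', 'cy', 'camera_from_world'] 573.7945526229963 328.84212456119343 241.21942479717734
side ['fovy', 'cx', 'cy', 'camera_from_world'] 482.8256534870392 325.37832202959584 239.59739571853805
[0.57567629 0.02697182 0.09426066] [ 0.6212137   0.04768711 -0.0994154 ] 0.004096553879786005
```

View pics/p2.png

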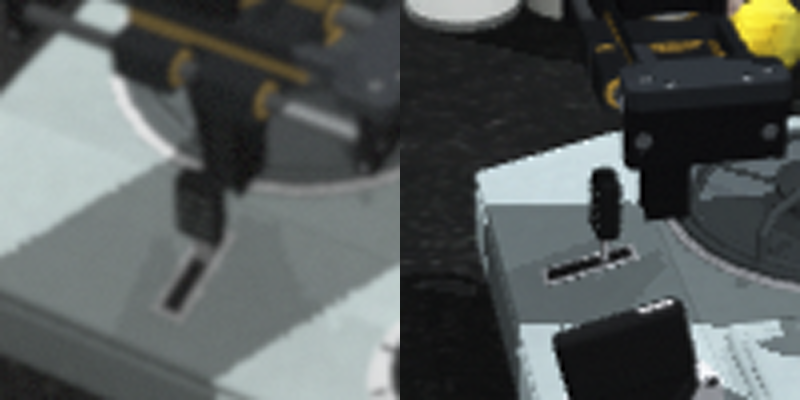

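The shut fingers stand uphill of the cap with a small gap, so I'll sweep towards the front.

Request:
jog_arm(
  delta_pos=[
    [-0.5,-0.11,0],
    [-1,-0.23,0],
    [-1.5,-0.35,0],
    [-2,-0.46,0],
    [-2.5,-0.58,0],
    [-3,-0.69,0],
    [-3.5,-0.81,0],
    [-4,-0.92,0],
    [-4.5,-1.04,0],
    [-5,-1.15,0],
    [-5.3,-1.22,0],
    [-5.6,-1.29,0],
  ],
  turn=[0,0,0,0,0,0,0,0,0,0,0,0],
  grip=[1,1,1,1,1,1,1,1,1,1,1,1],
)

```text
time_s: 4.22
position: [0.5217, 0.0137, 0.0944]
tcp_rot: [[0.975, 0.223, 0.007], [0.223, -0.975, -0.001], [0.006, 0.002, -1.0]]
force: [5.5, 1.1, 1.1]
opening: 0.007
grasp_force: 2.9
```

Request:
jog_arm(
  delta_pos=[
    [-0.2,-0.05,0],
    [-0.4,-0.09,0],
    [-0.6,-0.14,0],
    [-0.6,-0.14,0],
  ],
  turn=[0,0,0,0],
  grip=[1,1,1,1],
)

```text
time_s: 4.72
position: [0.5205, 0.0126, 0.0955]
tcp_rot: [[0.975, 0.221, 0.017], [0.221, -0.975, -0.0], [0.017, 0.004, -1.0]]
force: [11.2, 6.1, 0.8]
opening: 0.004
grasp_force: 5.1
```

Request:
jog_arm(
  delta_pos=[
    [-0.3,-0.07,0],
    [-0.3,-0.07,0],
  ],
  turn=[0,0],
  grip=[1,1],
)

```text
time_s: 4.97
position: [0.52, 0.012, 0.0962]
tcp_rot: [[0.975, 0.22, 0.023], [0.22, -0.975, -0.0], [0.022, 0.005, -1.0]]
force: [15.1, 7.2, 1.3]
opening: 0.004
grasp_force: 6.6
```

Run:
```python
from h import *
a=[]
for n in("scene","side"):
    save(n,n+"3"); im=cv2.imread(f'pics/{n}3.png'); u,v=map(int,proj(n+'2',(.52,.015,.09))); a.append(cv2.resize(im[v-50:v+50,u-50:u+50],(400,400),interpolation=cv2.INTER_CUBIC))
cv2.imwrite('pics/p3.png',np.hstack(a)); s=read_state(); print(s["position"],s["force"],s["moment"],s["opening"])
```

```text
scene ['fovy', 'cx', 'cy', 'camera_from_world'] 573.7945526229963 328.84212456119343 241.21942479717734
side ['fovy', 'cx', 'cy', 'camera_from_world'] 482.8256534870392 325.37832202959584 239.59739571853805
[0.52000081 0.0119949  0.096152  ] [14.56698596  7.21519675  0.51338166] [ 1.32312792 -2.53537089 -0.04160416] 0.003215010107419505
```

View pics/p3.png

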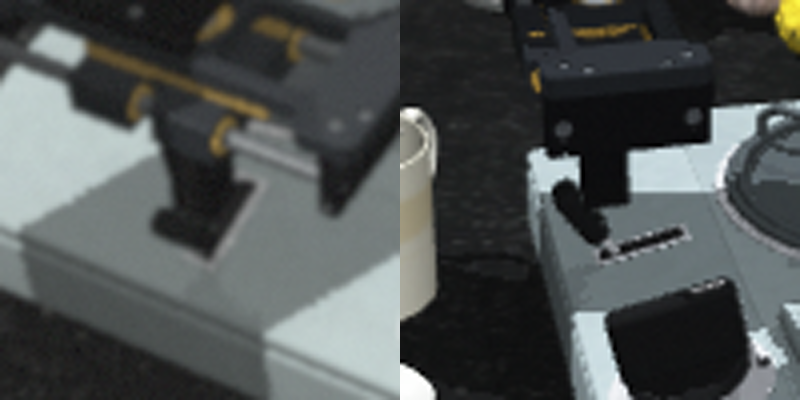

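The lever is hard against the near end of its slot with 15 N on it, so it is locked. I'll back off, lift, and go above the knob.

Request:
jog_arm(
  delta_pos=[
    [1,0.2,0],
    [2,0.45,0],
    [2.5,0.5,3],
    [3,0,7],
    [3.6,-3,9.6],
    [4.2,-7,9.6],
    [4.8,-11,9.6],
    [4.8,-12.3,9.6],
    [4.8,-12.3,9.6],
    [4.8,-12.3,7],
    [4.8,-12.3,4],
    [4.8,-12.3,4],
  ],
  turn=[0,0,0,0,0,0,0,0,0,0,0,0],
  grip=[1,1,1,1,0,0,0,0,0,0,0,0],
)

```text
time_s: 6.58
position: [0.5552, -0.1084, 0.1313]
tcp_rot: [[0.974, 0.225, -0.007], [0.225, -0.974, 0.003], [-0.006, -0.005, -1.0]]
force: [-0.2, -0.1, 0.3]
opening: 0.83
grasp_force: 0.0
```

Run:
```python
from h import *
a=[]
for n in("scene","side"):
    save(n,n+"4"); im=cv2.imread(f'pics/{n}4.png'); u,v=map(int,proj(n+'4',(.55,-.08,.09)));print(u,v,proj(n+'4',(.5581,-.1112,.1004))); a.append(cv2.resize(im[v-60:v+60,u-60:u+60],(400,400),interpolation=cv2.INTER_CUBIC))
cv2.imwrite('pics/p4.png',np.hstack(a)); s=read_state(); print(s["position"],s["force"],s["opening"],s["time_s"])
```

```text
scene ['fovy', 'cx', 'cy', 'camera_from_world'] 573.7945526229963 328.84212456119343 241.21942479717734
345 255 (np.float64(363.13653957850937), np.float64(258.060476319081))
side ['fovy', 'cx', 'cy', 'camera_from_world'] 482.8256534870392 325.37832202959584 239.59739571853805
305 261 (np.float64(309.3444010278326), np.float64(266.09680809416085))
[ 0.55773159 -0.10981381  0.13373391] [ 1.16848089  0.30424156 -0.37057257] 0.9212627947027155 6.675
```

View pics/p4.png

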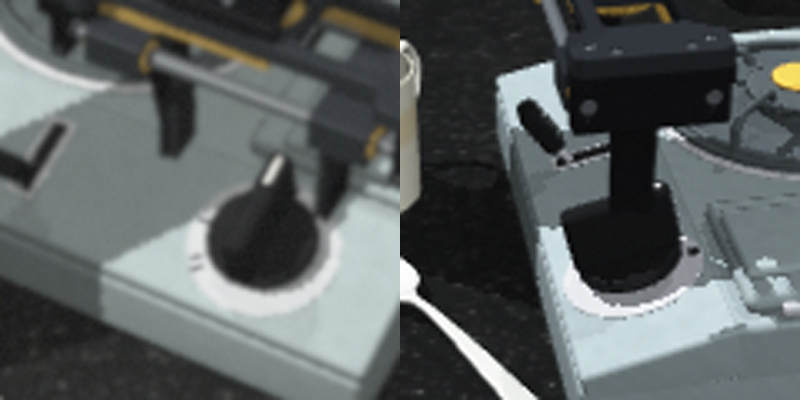

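The fingers straddle the bar and the lever is still locked. Next I'll descend and grip.

Request:
jog_arm(
  delta_pos=[
    [0,0,-2],
    [0,0,-4],
    [0,0,-4.9],
    [0,0,-4.9],
    [0,0,-4.9],
    [0,0,-4.9],
    [0,0,-4.9],
    [0,0,-4.9],
    [0,0,-4.9],
    [0,0,-4.9],
  ],
  turn=[0,0,0,0,0,0,0,0,0,0],
  grip=[0,0,0,0,1,1,1,1,1,1],
)

```text
time_s: 7.92
position: [0.558, -0.111, 0.0845]
tcp_rot: [[0.975, 0.223, -0.0], [0.223, -0.975, 0.0], [-0.0, -0.0, -1.0]]
force: [-0.4, 0.6, -0.1]
opening: 0.399
grasp_force: 0.0
```

Request:
jog_arm(
  delta_pos=[
    [0,0,0],
    [0,0,0],
    [0,0,0],
    [0,0,0],
  ],
  turn=[0,0,0,0],
  grip=[1,1,1,1],
)

```text
time_s: 8.43
position: [0.5577, -0.1103, 0.0845]
tcp_rot: [[0.975, 0.223, -0.001], [0.223, -0.975, 0.001], [-0.0, -0.001, -1.0]]
force: [-0.4, 2.4, 1.0]
opening: 0.146
grasp_force: 30.0
```

Request:
jog_arm(
  delta_pos=[
    [0.06,0.02,-0.25],
    [0.11,0.03,-0.5],
    [0.17,0.04,-0.75],
    [0.22,0.05,-0.97],
    [0.22,0.05,-0.97],
  ],
  turn=[0,0,0,0,0],
  grip=[1,1,1,1,1],
)

```text
time_s: 9.05
position: [0.5594, -0.11, 0.0774]
tcp_rot: [[0.975, 0.224, -0.001], [0.224, -0.975, 0.0], [-0.001, -0.001, -1.0]]
force: [-6.0, 5.3, 22.0]
opening: 0.146
grasp_force: 30.0
```

Request:
jog_arm(
  delta_pos=[
    [0,0,0],
    [0,0,0],
    [0,0,0],
    [0,0,0],
    [0,0,0],
  ],
  turn=[6,12,18,24,30],
  grip=[1,1,1,1,1],
)

```text
time_s: 9.68
position: [0.5605, -0.1114, 0.077]
tcp_rot: [[0.73, 0.684, 0.002], [0.684, -0.73, -0.002], [-0.0, 0.003, -1.0]]
force: [-4.6, 3.0, 15.1]
opening: 0.161
grasp_force: 30.8
```

Run:
```python
from h import *
s=read_state(); print(s["position"],s["force"],s["moment"],s["opening"],np.degrees(np.arctan2(s["tcp_rot"][1][0],s["tcp_rot"][0][0])))
```

```text
[ 0.56054191 -0.1113974   0.07704312] [-4.63767292  2.99119846 15.10800224] [-0.23752614  0.46371909 -0.22156143] 0.16114441264277185 43.119699997692074
```

Request:
jog_arm(
  delta_pos=[
    [0,0,0],
    [0,0,0],
    [0,0,0],
    [0,0,0],
    [0,0,0],
    [0,0,0],
  ],
  turn=[6,12,18,24,30,36],
  grip=[1,1,1,1,1,1],
)

```text
time_s: 10.42
position: [0.562, -0.1116, 0.0767]
tcp_rot: [[0.19, 0.982, 0.005], [0.982, -0.19, -0.003], [-0.002, 0.006, -1.0]]
force: [-2.5, 2.0, 10.6]
opening: 0.183
grasp_force: 31.3
```

Run:
```python
from h import *
s=read_state(); print(s["position"],s["force"],s["moment"],s["opening"],np.degrees(np.arctan2(s["tcp_rot"][1][0],s["tcp_rot"][0][0])))
```

```text
[ 0.56203463 -0.11158379  0.07665147] [-2.45898564  1.9984151  10.56139085] [-0.1235686  -0.39434047 -0.23960422] 0.18254002467416378 79.07042141052735
```

Request:
jog_arm(
  delta_pos=[
    [-0.05,-0.01,0.25],
    [-0.1,-0.03,0.5],
    [-0.15,-0.04,0.75],
    [-0.22,-0.05,0.97],
    [-0.22,-0.05,0.97],
    [-0.22,-0.05,0.97],
    [-0.22,-0.05,0.97],
    [-0.22,-0.05,0.97],
  ],
  turn=[0,0,0,4,10,16,22,22],
  grip=[1,1,1,1,1,1,1,1],
)

```text
time_s: 11.42
position: [0.5609, -0.1117, 0.0842]
tcp_rot: [[-0.188, 0.982, 0.006], [0.982, 0.188, -0.001], [-0.002, 0.006, -1.0]]
force: [4.3, 2.3, -3.4]
opening: 0.195
grasp_force: 30.6
```

Run:
```python
from h import *
s=read_state(); print(s["position"],s["force"],s["moment"],s["opening"],np.degrees(np.arctan2(s["tcp_rot"][1][0],s["tcp_rot"][0][0])))
```

```text
[ 0.56093392 -0.1116707   0.08418424] [ 4.34708954  2.33931516 -3.376333  ] [ 0.34917956 -1.75175324 -0.08464057] 0.194754005477404 100.83073126398637
```

Request:
jog_arm(
  delta_pos=[
    [0,0,0],
    [0,0,0],
    [0,0,0],
    [0,0,0],
    [0,0,0],
    [0,0,0],
    [0,0,0],
    [0,0,0],
  ],
  turn=[6,12,18,24,30,36,40,43],
  grip=[1,1,1,1,1,1,1,1],
)

```text
time_s: 12.42
position: [0.5616, -0.1107, 0.0847]
tcp_rot: [[-0.807, 0.591, 0.008], [0.591, 0.807, 0.001], [-0.006, 0.005, -1.0]]
force: [6.5, 4.8, -0.7]
opening: 0.183
grasp_force: 29.9
```

Run:
```python
from h import *
s=read_state(); print(s["position"],s["force"],s["moment"],s["opening"],np.degrees(np.arctan2(s["tcp_rot"][1][0],s["tcp_rot"][0][0])),s["joint_positions"])
```

```text
[ 0.56164568 -0.11068728  0.08466287] [ 6.49826971  4.75023614 -0.67884184] [ 1.33468642 -1.85759891 -0.22186788] 0.18257154090596825 143.78282307654393 [-22.44474259  37.1042216   96.57584382   0.29493126  45.91528739
 -76.4329121 ]
```

Request:
jog_arm(
  delta_pos=[
    [0,0,0],
    [0,0,0],
    [0,0,0],
    [0,0,0],
  ],
  turn=[4,8,8,8],
  grip=[1,1,1,1],
)

```text
time_s: 12.92
position: [0.5619, -0.1109, 0.0846]
tcp_rot: [[-0.879, 0.477, 0.009], [0.477, 0.879, 0.001], [-0.007, 0.005, -1.0]]
force: [6.1, 4.6, -2.6]
opening: 0.19
grasp_force: 32.5
```

Run:
```python
from h import *
s=read_state(); print(s["position"],s["force"],s["moment"],s["opening"],np.degrees(np.arctan2(s["tcp_rot"][1][0],s["tcp_rot"][0][0])))
a=[]
for n in("scene","side"):
    save(n,n+"5"); im=cv2.imread(f'pics/{n}5.png'); u,v=map(int,proj(n+'5',(.55,-.08,.09))); a.append(cv2.resize(im[v-60:v+60,u-60:u+60],(400,400),interpolation=cv2.INTER_CUBIC))
cv2.imwrite('pics/p5.png',np.hstack(a))
```

```text
[ 0.56185658 -0.11090001  0.08460103] [ 6.13382749  4.61411455 -2.62967057] [ 1.15223596 -1.88646098 -0.79968732] 0.18990995195694257 151.51530307994574
scene ['fovy', 'cx', 'cy', 'camera_from_world'] 573.7945526229963 328.84212456119343 241.21942479717734
side ['fovy', 'cx', 'cy', 'camera_from_world'] 482.8256534870392 325.37832202959584 239.59739571853805
```

View pics/p5.png

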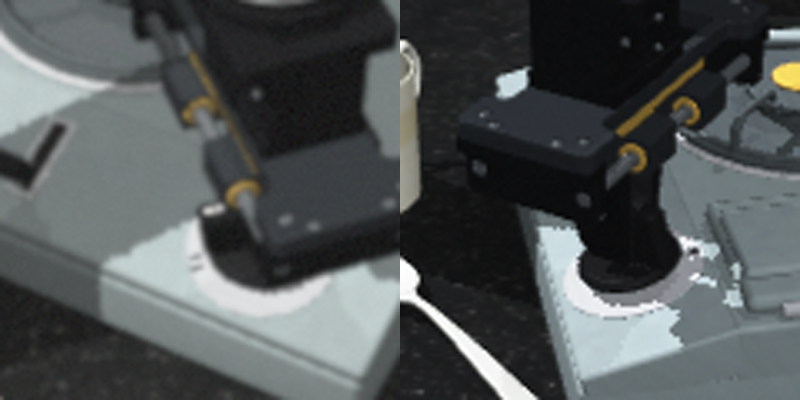

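The reaction moment jumped to 0.8 N m, so the knob is at the start stop. I'll hold it there for 3 s.

Request:
jog_arm(
  delta_pos=[
    [0,0,0],
    [0,0,0],
    [0,0,0],
    [0,0,0],
    [0,0,0],
    [0,0,0],
    [0,0,0],
    [0,0,0],
    [0,0,0],
    [0,0,0],
    [0,0,0],
    [0,0,0],
  ],
  turn=[0,0,0,0,0,0,0,0,0,0,0,0],
  grip=[1,1,1,1,1,1,1,1,1,1,1,1],
)

```text
time_s: 14.52
position: [0.5619, -0.1109, 0.0846]
tcp_rot: [[-0.879, 0.477, 0.009], [0.477, 0.879, 0.001], [-0.007, 0.005, -1.0]]
force: [6.3, 4.4, -2.5]
opening: 0.188
grasp_force: 32.5
```

Request:
jog_arm(
  delta_pos=[
    [0,0,0],
    [0,0,0],
    [0,0,0],
    [0,0,0],
    [0,0,0],
    [0,0,0],
    [0,0,0],
    [0,0,0],
    [0,0,0],
    [0,0,0],
    [0,0,0],
    [0,0,0],
  ],
  turn=[0,0,0,0,0,0,0,0,0,0,0,0],
  grip=[1,1,1,1,1,1,1,1,1,1,1,1],
)

```text
time_s: 16.02
position: [0.5619, -0.1109, 0.0846]
tcp_rot: [[-0.879, 0.477, 0.009], [0.477, 0.879, 0.001], [-0.007, 0.005, -1.0]]
force: [6.4, 4.5, -1.9]
opening: 0.19
grasp_force: 32.5
```

Run:
```python
from h import *
s=read_state(); print(s["force"],s["moment"],s["opening"],np.degrees(np.arctan2(s["tcp_rot"][1][0],s["tcp_rot"][0][0])))
```

```text
[ 6.37915144  4.47736242 -1.94476214] [ 1.07650525 -1.91114357 -0.74609856] 0.19046989543570986 151.5141552123047
```

Request:
jog_arm(
  delta_pos=[
    [0,0,0],
    [0,0,0],
    [0,0,0],
    [0,0,0],
    [0,0,0],
    [0,0,0],
    [0,0,0],
    [0,0,1],
    [0,0,3],
    [0,0,6],
    [0,0,10],
    [0,0,14],
  ],
  turn=[0,0,0,0,0,0,0,0,0,0,0,0],
  grip=[0.3,0.3,0.3,0.3,0.3,0.3,0.3,0.3,0.3,0.3,0.3,0.3],
)

```text
time_s: 17.52
position: [0.556, -0.1102, 0.2255]
tcp_rot: [[-0.882, 0.471, -0.004], [0.471, 0.882, 0.001], [0.004, -0.001, -1.0]]
force: [0.7, -0.3, -0.1]
opening: 0.702
grasp_force: 0.0
```

Request:
jog_arm(
  delta_pos=[
    [2,4,2],
    [3,8,3],
    [4,11,3],
    [4,11,3],
  ],
  turn=[0,0,0,0],
  grip=[0.3,0.3,0.3,0.3],
)

```text
time_s: 18.02
position: [0.5967, 0.0014, 0.2546]
tcp_rot: [[-0.884, 0.468, -0.003], [0.468, 0.884, 0.001], [0.003, -0.001, -1.0]]
force: [-0.5, -0.5, -0.4]
opening: 0.697
grasp_force: 0.0
```

Run:
```python
from h import *
a=[]
for n in("scene","side"):
    save(n,n+"6"); im=cv2.imread(f'pics/{n}6.png'); u,v=map(int,proj(n+'6',(.53,-.05,.08))); a.append(cv2.resize(im[v-100:v+100,u-100:u+100],(400,400),interpolation=cv2.INTER_CUBIC))
cv2.imwrite('pics/p6.png',np.hstack(a)); print(read_state()["force"])
```

```text
scene ['fovy', 'cx', 'cy', 'camera_from_world'] 573.7945526229963 328.84212456119343 241.21942479717734
side ['fovy', 'cx', 'cy', 'camera_from_world'] 482.8256534870392 325.37832202959584 239.59739571853805
[-0.62751309 -1.86822756  0.29086368]
```

View pics/p6.png

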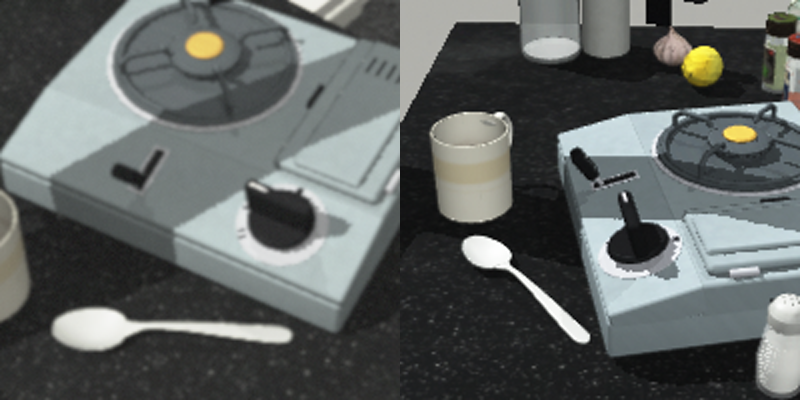

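Run:
```python
from m import *
y=np.radians(13);R=np.array([[np.cos(y),-np.sin(y),0],[np.sin(y),np.cos(y),0],[0,0,1]])
m=np.array([.5433,-.0156,.0653]); t=np.radians(13)
U=R@[np.cos(t),0,np.sin(t)];L=R@[0,1,0];N=R@[-np.sin(t),0,np.cos(t)]
c=m+U*.001-L*.0965
for a in(1.55,2.0,2.27):
    p=c+.049*N+.024*(np.cos(a)*U+np.sin(a)*L); u,v=proj('scene5',p);u6,v6=map(int,proj('scene6',(.53,-.05,.08)))
    print(a,'p5',(u-285)/120*400,(v-195)/120*400,'p6',(u-u6+100)*2,(v-v6+100)*2)
```

```text
1.55 p5 214.7601118181791 178.32864068175687 p6 252.85606709090746 182.9971844090541
2.0 p5 208.94520818620984 197.06981888209214 p6 249.3671249117259 194.24189132925528
2.27 p5 210.1868637434287 208.63467778707522 p6 250.1121182460572 201.18080667224513
```

The images agree: the white line sat at 2.27 rad during the hold (seen at 210,210) and has now sprung back to run (about 255,185). The lever is locked and the mug, spoon and shaker haven't moved.

```bash
python3 -c "
from rig import *
print(hand_in())"
```

```text
the job is handed in; nothing more can be done
None
```

The cooker job is done and handed in: lever locked, knob held at the start stop for about 3 s and sprung back to run, nothing else moved; a flame itself was not visible in the pictures.

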